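# Raise the finishing cabinet's sash to the mark

### The arm

A 6-joint arm with a two-finger parallel gripper is mounted at the origin on a cart in front of the work surface, level with it; the furniture and walls round the work are solid. World frame = base frame: x ahead of the robot, y to its left, z up, the work surface at z = 0. Lengths are in m, angles in rad, forces in N, time in s.
With the tool pointing down it reaches from about 0.35 to 0.875 m from the base axis. Payload 4.2 kg.
Tool frame: the origin (TCP) lies midway between the tips of the shut fingers; the grasp point (between the pads) lies grasp_offset behind it (grasp_offset is the distance from the TCP to the grasp point, in m); z points along the fingers, y is the line along which they close (so a half turn about z gives the same grasp; the last joint's range is limited). The gripper opens to 85 mm and grips with 20 to 120 N. Pads are 22 mm wide; open, the fingers measure 114 mm over their backs; the gripper's body (76 mm by 85 mm) begins 54 mm behind the grasp point. The pads swing forward as they close: fully open they stand 13 mm farther back than shut.
Start: joints at [1.498, 0.385, 0.008, 0, -1.194, -0.259], TCP at [0.204, 0.591, 0.231] pointing down, gripper open.
Joint ranges: [-3.14, 3.14], [-1.21, 2.06], [-1.07, 1.41], [-3.16, 2.05], [-2.99, -0.16], [-3.1, 3.1]. Speed limits (rad/s): [2.79, 2.79, 3.14, 3.14, 3.14, 3.14].

### API

Orientations are given as [roll, pitch, yaw] about the fixed x, y, z axes, in that order (R = Rz(yaw) Ry(pitch) Rx(roll)).
In Python, from station import * gives the robot as it stands.
- The arm moves only by the tool move_arm, never from a script. Its argument "steps" is a list that holds one entry, the list of rows, each a list of 4 numbers: the shift along the tool's x, y, z in units of 300 mm (1.0 is 300 mm), then the turn about the tool's z in units of 2 pi rad (1.0 is 2 pi rad). A call has 1 to 12 rows; each row is the pose to reach, as a shift and turn from the pose commanded when the call began, along the tool's axes at that moment, turning the shorter way round; what a row does not reach only later rows make up. A row lasts 1/10 s, in which the tool goes at most 50 mm and 8.59 degrees, less where a joint would pass 70% of its speed; a pose out of reach is approached as far as the arm can. A call with a number of a shift or a turn outside -1 to 1 is refused whole. A call with a gripper value outside its range is refused whole. "hand" is the gripper command: -1 is fully open, 1 is shut, values between are in proportion, set as the call begins (left out, the last holds). The fingers move at their own pace and stop on an object; "force" is the grip in N (left out, the last holds). Time passes only in rows, so rows that repeat a pose let the fingers close. It gives the time, the measured TCP pose, the force, the opening and the grip force at its end, in the units of the state.
- get_obs(): the state, without advancing time (a new reading comes with each control period).
- capture(name): name is "scene" or "top" or "wrist"; returns the picture (400x640x3 uint8, blue, green, red); there is no depth.
- camera_params(name): a dict with "intrinsics" (3x3 intrinsics, pixels), "xyz" and "attitude" of the camera in the world; the wrist camera has in their place "T_tool_cam" (4x4, takes a point from camera to tool coordinates, whose origin is the TCP and whose axes are the flange's). Camera axes: x right, y down, z forward; pixel columns grow to the right and rows downward; lengths in m; the calibration is good to about 2 mm. The wrist camera is an equidistant fisheye: a pixel r from the principal point sees the ray r / f radians off the axis. A picture is of the moment at which its call begins: read the wrist's pose just before it. camera_params takes no time and is no camera call.
- close_job(): hands the job in; it is judged then, once.
The state is a dict: "time": time; "joint_positions": joint angles; "qd": joint speeds; "effort": joint torques, N m; "tool_pos": TCP position; "eef_rot": TCP orientation; "contact_force": force on the tool from outside, world axes, zero at the start; "moment": the same for the moment, N m; "width": finger opening in m; "finger_force": force on a finger pad.
Only numpy, scipy, OpenCV 4.12 (cv2) and the standard library are available. Lean on these libraries where they do the work, as an engineer would, in place of code of your own. Each camera call takes 0.05 s, during which the arm holds its last target. There are 200 camera calls.

### The job

Push the sliding window of the sloping-front finishing cabinet up, gently and from beneath its lip, until the pointer on the window stands level with the mark clamped on the left rail, then take the hand away. Only push: grip nothing, and do not shift the mark or the things standing around the cabinet.

Things in the scene. Friction and masses are not known exactly. Their poses are not given: they have to be found in the camera images.
- cabinet: grey sheet-metal cabinet, fixed, 290 deep x 290 wide (342 over the counterweight ducts at its back corners) x 253 high. Origin: centre of its underside, on the bench; x front to back, y to its left (robot's view), z up. From the 60 mm high front wall a face slopes up and back at 40 degrees for 300 mm, a 22 mm wide rail along each side 9 mm proud of the window; below the window is an open mouth
- sash (a joint): the sliding window (clear pane, dark frame, 242 wide x 150 mm along the slope): metres it has slid up the slope, 0 closed, 0.148 at its upper stop. Counterweighted: it stays where it is left; moving it takes about 2 to 5 N along the slope
- lip (a point): folded steel strip, 200 mm wide, on the window's lower edge, moving with it. Point: middle of its lower edge, where its underside meets the window's face. x up the slope, y to the cabinet's left, z square out of the face. The underside is flat, in the y-z plane, looking down the slope, 34 mm out of the face; the upper side is a ramp ending 55 mm up the slope, so it cannot be pinched
- pointer_tip (a point): tip of the thin dark pointer on the window's left edge, 14 mm above the window's face, 7 mm up the slope from the lip's underside; axes as lip; moves with the window
- mark_tip (a point): tip of the nose of the mark, a small dark clamp block (22 mm along the slope) with a round steel screw, on the left rail; axes as lip. The pointer is level with the mark when both tips have the same x (up-slope) position; they then stand nearly tip to tip
- nut: loose steel hexagon nut, 46x52x24 mm, lying in front of the cabinet; origin at the centre of its underside; leave alone
- brush: loose cup wire brush, 68 mm across, 58 mm high, left of the cabinet; origin at the centre of its underside; leave alone
- bar: loose steel round bar, 30 mm across, 101 mm high, standing right of the cabinet; origin at the centre of its underside; leave alone

How it is judged:
On the way:
1. the window is being pushed up by its lip with the fingers (contact force between the fingers and lip above 0.5 N and velocity of joint sash above 0.003 m/s), for 0.2 s.
At the end, for the whole second after the job is handed in: the window rests with its pointer within 8 mm (along the slope) of the mark; the mark has not shifted (4 mm) and nut, brush and bar stand within 20 mm of where they were (x of pointer_tip in the frame of mark_tip between -0.008 and 0.008 m and velocity of joint sash between -0.003 and 0.003 m/s and distance of mark_tip from where it was at the start of the episode below 0.004 m and distance of each of nut, brush, bar from where it was at the start of the episode below 0.02 m); the robot touches nothing.
It fails at once if the lip is shoved or squeezed with more than 25 N (contact force between the fingers and lip above 25 N).
It fails at once if the mark is shifted by more than 4 mm (distance of mark_tip from where it was at the start of the episode above 0.004 m).
It fails at once if the nut, brush or bar is moved or lifted by more than 20 mm (distance of any of nut, brush, bar from where it was at the start of the episode above 0.02 m).
It also fails if it takes over 32 s, if anything falls off the work surface, if the arm or the gripper's body presses on something with over 40 N, if the wrist force passes 120 N, or if a joint passes its speed limit or range.

## Working session

There is one attempt and no reset: what is moved stays moved. The work goes in short steps, Python scripts to look and compute and a tool call to move; the robot and the scene stay as the last step left them, time stands still between calls to the robot, and variables do not carry over. Pictures are saved under pics/ and viewed, at most 10 in all, crops included, and the job is handed in when it is done.

Besides the shell and the picture viewer there is one more tool, called after ">>>" as name(argument=value, ...) on one line, values as JSON. move_arm: Moves the arm, as the interface text tells. Its arguments: {"type":"object","properties":{"steps":{"type":"array"},"hand":{"type":"number"},"force":{"type":"number"}},"required":["steps"]}

```bash
mkdir -p pics; python3 - <<'E'
from station import *
import cv2,numpy as np
np.set_printoptions(precision=4,suppress=True)
o=get_obs();print(o['time'],o['tool_pos'],o['eef_rot'],o['width'],o['contact_force'])
for n in['scene','top','wrist']:
    cv2.imwrite(f'pics/{n}0.png',capture(n));print(n,camera_params(n))
E
```

```text
0.0 [0.2034 0.5904 0.2302] [ 3.1394 -0.0001 -0.332 ] 0.08530619508128025 [-0.0246 -0.2648  0.5515]
scene {'intrinsics': array([[456.1868,   0.    , 323.1251],
       [  0.    , 456.1868, 197.6103],
       [  0.    ,   0.    ,   1.    ]]), 'xyz': array([ 0.0694, -0.4268,  0.7783]), 'attitude': array([-2.2844,  0.0061, -0.7746])}
top {'intrinsics': array([[404.1084,   0.    , 313.4754],
       [  0.    , 404.1084, 206.2177],
       [  0.    ,   0.    ,   1.    ]]), 'xyz': array([0.5037, 0.0857, 0.9985]), 'attitude': array([-3.0052,  0.0603, -1.597 ])}
wrist {'intrinsics': array([[309.7069,   0.    , 321.455 ],
       [  0.    , 309.7069, 201.8806],
       [  0.    ,   0.    ,   1.    ]]), 'T_tool_cam': array([[-0.0003, -0.9572, -0.2896,  0.0736],
       [ 1.    , -0.0003, -0.0001, -0.    ],
       [ 0.    , -0.2896,  0.9572, -0.1428],
       [ 0.    ,  0.    ,  0.    ,  1.    ]])}
```

View pics/scene0.png

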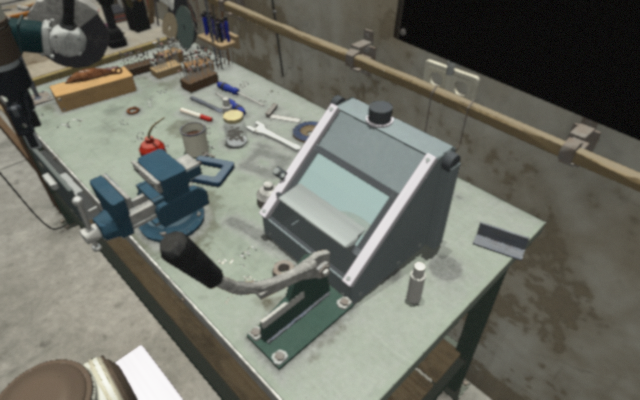

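View pics/top0.png

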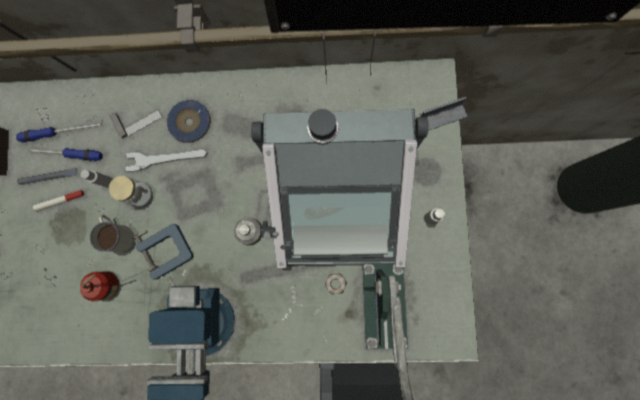

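The scene view shows the cabinet at about (350,190), with a hand-lever tool in front on its right (lever at (240,280)) and a vise at the left. In the top view the rails run (268,145)→(282,268) and (411,145)→(400,270), the nut is at (336,284), the brush at (248,231) and the bar at (436,215). I'll enlarge the cabinet.

```bash
python3 - <<'E'
import cv2,numpy as np
t=cv2.imread('pics/top0.png');s=cv2.imread('pics/scene0.png')
a=cv2.resize(t[130:300,230:450],None,fx=3.5,fy=3.5,interpolation=cv2.INTER_CUBIC)
b=cv2.resize(s[90:300,240:470],None,fx=2.8,fy=2.8,interpolation=cv2.INTER_CUBIC)
cv2.imwrite('pics/tc.png',a);cv2.imwrite('pics/sc.png',b)
E
```

```text
(no output)
```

View pics/tc.png

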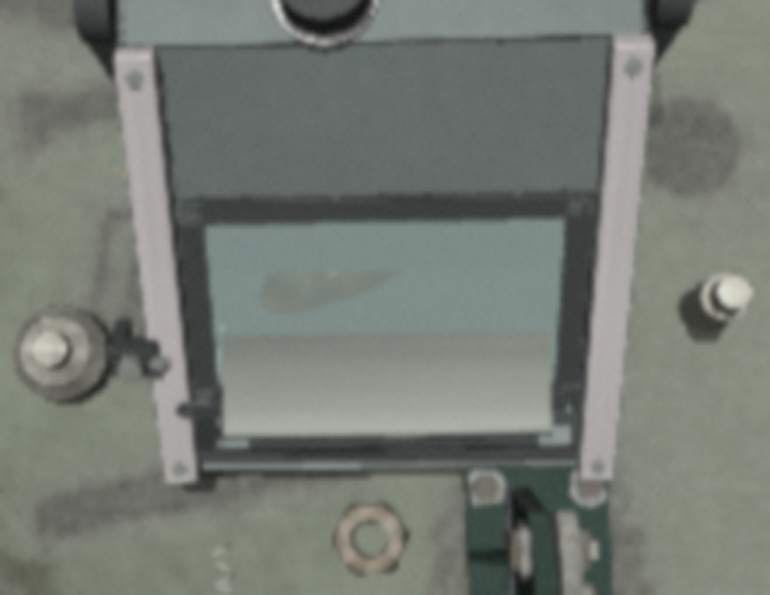

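View pics/sc.png

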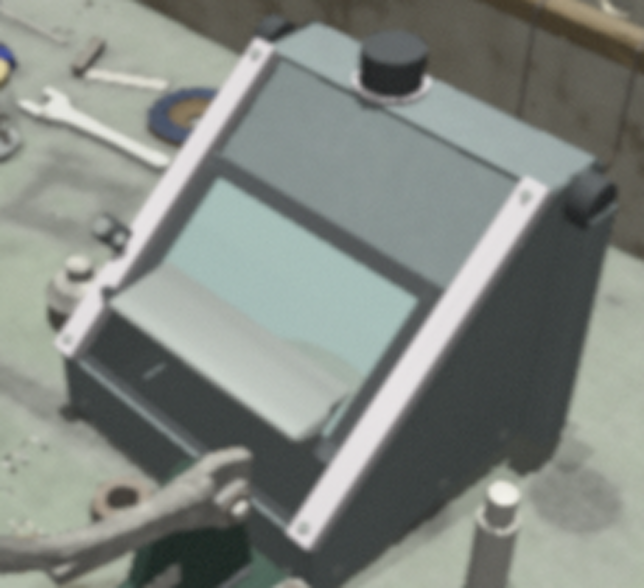

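The crops show the rail screws clearly. Top crop: (134,79), (632,68), (598,467), (180,467). Scene crop: (255,50), (526,198), (303,527), (67,342). The lip's lower outer edge runs (222,435)–(552,430) in the top crop and (113,300)–(298,438) in the scene crop. The pointer is at about (183,410) in the top crop and (107,291) in the scene crop. The mark is dark, near (140,345) in the top crop and (112,232) in the scene crop.

```bash
cat >h.py <<'E'
from station import *
import cv2,numpy as np
from scipy.spatial.transform import Rotation as R
np.set_printoptions(precision=4,suppress=True)
def ray(n,uv,T=None):
    p=camera_params(n);K=p['intrinsics'];d=np.array([(uv[0]-K[0,2])/K[0,0],(uv[1]-K[1,2])/K[1,1],1])
    if n=='wrist':
        th=np.hypot(d[0],d[1]);d=np.r_[d[:2]/max(th,1e-9)*np.sin(th),np.cos(th)]
        C=T@p['T_tool_cam'];return C[:3,3],C[:3,:3]@d
    d=R.from_euler('xyz',p['attitude']).apply(d);return np.array(p['xyz']),d/np.linalg.norm(d)
def tool(o):
    T=np.eye(4);T[:3,:3]=R.from_euler('xyz',o['eef_rot']).as_matrix();T[:3,3]=o['tool_pos'];return T
def tri(rs):
    A=[np.eye(3)-np.outer(d,d) for _,d in rs];b=sum(a@c for a,(c,_) in zip(A,rs))
    p=np.linalg.solve(sum(A),b);return p,max(np.linalg.norm(a@(p-c)) for a,(c,_) in zip(A,rs))
E
python3 - <<'E'
from h import *
print(grasp_offset)
P={}
def t(n,a,b):
    p,e=tri([ray('top',(a[0]/3.5+229.64,a[1]/3.5+129.64)),ray('scene',(b[0]/2.8+239.68,b[1]/2.8+89.68))]);P[n]=p;print(n,p,round(e,4))
t('LT',(134,79),(255,50));t('RT',(632,68),(526,198));t('RB',(598,467),(303,527));t('LB',(180,467),(67,342))
t('lipL',(222,435),(113,300));t('lipR',(552,430),(298,438));t('ptr',(183,410),(107,291))
t('markA',(125,335),(105,228));t('markB',(150,350),(122,240));t('mark C',(158,365),(130,245))
for k in['LT','RT','lipL']:pass
x=(P['LT']-P['LB']+P['RT']-P['RB']);x/=np.linalg.norm(x);print('slope',x,np.degrees(np.arcsin(x[2])))
y=P['LT']-P['RT']+P['LB']-P['RB'];print('yaw',np.arctan2(-y[0],y[1]),np.linalg.norm(y)/2)
for n,uv in dict(nut=(336,284),brush=(248,231),bar=(436,215)).items():
    c,d=ray('top',uv);print(n,c+d*(0.02-c[2])/d[2])
E
```

```text
0.0187
LT [0.7126 0.2109 0.2612] 0.0003
RT [ 0.7088 -0.0562  0.2554] 0.0004
RB [ 0.497  -0.0525  0.0816] 0.0
LB [0.5036 0.2156 0.0759] 0.0005
lipL [0.5242 0.1803 0.13  ] 0.0019
lipR [ 0.5216 -0.0204  0.1282] 0.0017
ptr [0.5401 0.2069 0.1136] 0.001
markA [0.5807 0.2438 0.1356] 0.0063
markB [0.5753 0.2247 0.1364] 0.0006
mark C [0.5697 0.2161 0.1391] 0.0046
slope [ 0.7606 -0.0153  0.649 ] 40.46662609062595
yaw -0.01930687957842412 0.26771474611208046
nut [0.4513 0.0925 0.02  ]
brush [0.584  0.3036 0.02  ]
bar [ 0.6084 -0.1523  0.02  ]
```

Triangulation is consistent: slope 40.5°, yaw −0.02, lip outer edge at (0.523, y, 0.129). The window has to travel about 40 mm. I'll lift and go over to the front of the cabinet.

>>> move_arm(steps=[[[0,0,-0.15,0],[0.1,0.1,-0.3,-0.02],[0.64,0.64,-0.35,-0.05],[0.64,0.64,-0.35,-0.05],[0.64,0.64,-0.35,-0.05],[0.64,0.64,-0.35,-0.05],[0.64,0.64,-0.35,-0.05],[0.64,0.64,-0.35,-0.05]]], hand=1)

```text
time: 0.95
tool_pos: [0.3237, 0.3434, 0.3376]
eef_rot: [-3.14, -0.001, -0.022]
contact_force: [-0.5, 0.9, 0.2]
width: -0.0002
finger_force: 0.0
```

>>> move_arm(steps=[[[0.41,0.8,0,0],[0.41,0.8,0,0],[0.41,0.8,0,0],[0.41,0.8,0,0],[0.41,0.8,0,0],[0.41,0.8,0,0],[0.41,0.8,0,0],[0.41,0.8,0,0]]])

```text
time: 1.75
tool_pos: [0.4413, 0.1049, 0.3359]
eef_rot: [3.142, 0.001, -0.018]
contact_force: [-1.0, 0.1, -0.4]
width: -0.0004
finger_force: 0.0
```

```bash
python3 - <<'E'
from h import *
o=get_obs();print(repr(tool(o)),o['time'])
w=capture('wrist');cv2.imwrite('pics/w1.png',w)
E
```

```text
array([[ 0.9998, -0.0184, -0.0008,  0.4413],
       [-0.0184, -0.9998, -0.    ,  0.1049],
       [-0.0008,  0.    , -1.    ,  0.3359],
       [ 0.    ,  0.    ,  0.    ,  1.    ]]) 1.75
```

View pics/w1.png

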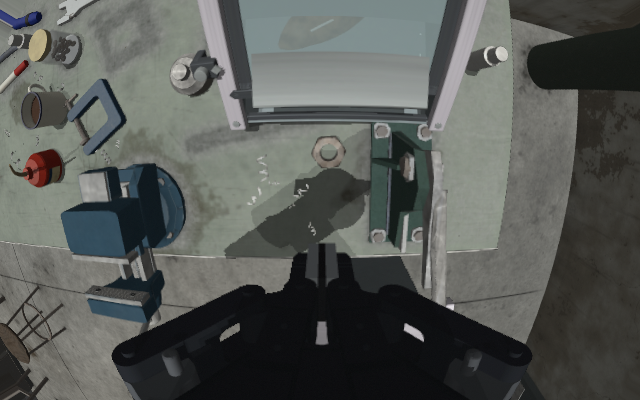

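The wrist view shows the lip edge from (252,107) to (430,112), the pointer near (236,94) and the mark near (213,67). The lever stands right of column 370, clear of the hand. I'll enlarge the mark and pointer.

```bash
python3 - <<'E'
import cv2,numpy as np
w=cv2.imread('pics/w1.png')[40:120,180:270];t=cv2.imread('pics/top0.png')[212:272,255:305];s=cv2.imread('pics/scene0.png')[155:215,255:305]
f=lambda a,k:cv2.resize(a,None,fx=k,fy=k,interpolation=cv2.INTER_CUBIC)
r=np.zeros((560,800,3),np.uint8)
a=f(w,4);r[:320,:360]=a;b=f(t,8);r[:480,360:760]=b
cv2.imwrite('pics/z1.png',np.hstack([f(w,6)[:480],f(s,5)[:300] if 0 else np.zeros((480,1,3),np.uint8)]))
cv2.imwrite('pics/z2.png',np.hstack([f(s,8),b]))
E
```

```text
(no output)
```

View pics/z1.png

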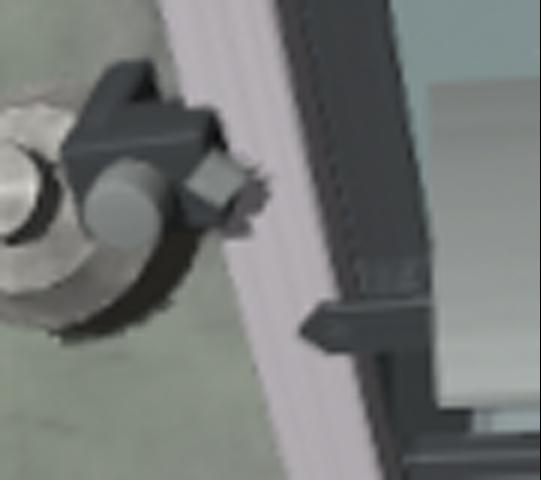

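View pics/z2.png

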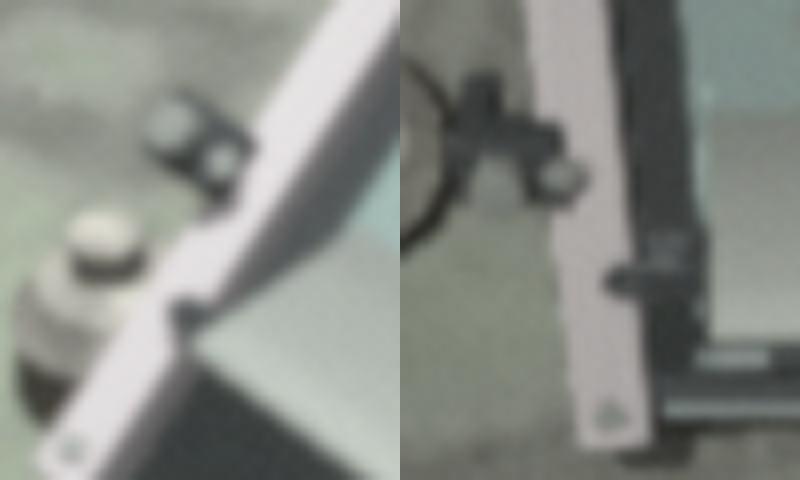

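```bash
python3 - <<'E'
from h import *
T=tool(get_obs())
a=-0.0193;t=np.radians(40);x=np.array([np.cos(a)*np.cos(t),np.sin(a)*np.cos(t),np.sin(t)]);y=np.array([-np.sin(a),np.cos(a),0]);z=np.cross(x,y)
B=np.array([x,y,z]);LB=np.array([0.5036,0.2156,0.0759])
def t_(n,w,tp,sc):
    rs=[ray('wrist',(w[0]/6+179.6,w[1]/6+39.6),T),ray('top',((tp[0]-400)/8+254.56,tp[1]/8+211.56)),ray('scene',(sc[0]/8+254.56,sc[1]/8+154.56))]
    for r in (rs,rs[:2],rs[1:],[rs[0],rs[2]]):
        p,e=tri(r);print(n,p,round(e,4),'slope coords',B@(p-LB))
t_('ptr',(300,330),(607,283),(172,310))
t_('nose patch',(217,180),(562,178),(223,160))
t_('nose tip',(248,190),(586,178),(238,170))
for n,w in(('LB',(235,125)),('lipL',(252,107)),('lipR',(430,112))):
    c,d=ray('wrist',w,T);zz={'LB':.078}.get(n,.129);print(n,c+d*(zz-c[2])/d[2])
E
```

```text
ptr [0.5395 0.212  0.1123] 0.0015 slope coords [ 0.0509 -0.0029  0.0047]
ptr [0.5385 0.2089 0.1279] 0.0 slope coords [ 0.0603 -0.0061  0.0173]
ptr [0.5392 0.211  0.1126] 0.0001 slope coords [ 0.051  -0.0039  0.0052]
ptr [0.5402 0.2135 0.1106] 0.0008 slope coords [ 0.0504 -0.0014  0.003 ]
nose patch [0.5664 0.2177 0.1477] 0.0006 slope coords [0.0942 0.0033 0.0147]
nose patch [0.5658 0.2169 0.1516] 0.0003 slope coords [0.0962 0.0025 0.018 ]
nose patch [0.5661 0.2174 0.1479] 0.0004 slope coords [0.0941 0.003  0.015 ]
nose patch [0.567  0.2182 0.147 ] 0.0003 slope coords [0.0942 0.0038 0.0138]
nose tip [0.5652 0.2111 0.1483] 0.0015 slope coords [ 0.0938 -0.0033  0.0158]
nose tip [0.5647 0.2114 0.1491] 0.0009 slope coords [ 0.0939 -0.003   0.0168]
nose tip [0.566  0.2109 0.148 ] 0.0005 slope coords [ 0.0942 -0.0035  0.0151]
nose tip [0.5649 0.2109 0.1487] 0.0014 slope coords [ 0.0939 -0.0035  0.0163]
LB [0.5009 0.2181 0.078 ]
lipL [0.5222 0.1826 0.129 ]
lipR [ 0.5155 -0.0216  0.129 ]
```

Travel needed is about 43 mm. I'll descend in front of the lip with the shut fingertips at z≈0.107, below the lip's outer edge.

>>> move_arm(steps=[[[0.05,-0.02,0.15,0],[0.1,-0.02,0.3,0],[0.1,-0.02,0.45,0],[0.1,-0.02,0.6,0],[0.1,-0.02,0.7,0],[0.1,-0.02,0.76,0],[0.1,-0.02,0.76,0],[0.12,-0.02,0.76,0],[0.14,-0.02,0.76,0],[0.16,-0.02,0.76,0],[0.18,-0.02,0.76,0],[0.18,-0.02,0.76,0]]])

```text
time: 3.0
tool_pos: [0.4966, 0.1099, 0.1089]
eef_rot: [-3.141, -0.002, -0.018]
contact_force: [-0.5, 0.0, -0.2]
width: 0.0001
finger_force: 0.0
```

>>> move_arm(steps=[[[0.005,0,0,0],[0.01,0,0,0],[0.015,0,0,0],[0.02,0,0,0],[0.025,0,0,0],[0.03,0,0,0],[0.03,0,0,0]]])

```text
time: 3.7
tool_pos: [0.5046, 0.1096, 0.1083]
eef_rot: [-3.142, -0.0, -0.018]
contact_force: [0.1, -0.1, -0.0]
width: -0.0001
finger_force: 0.0
```

```bash
python3 - <<'E'
from h import *
o=get_obs();print(o['tool_pos'],o['contact_force'])
w=capture('wrist')
cv2.imwrite('pics/w2.png',cv2.resize(w[60:300,150:470],None,fx=2.5,fy=2.5,interpolation=cv2.INTER_CUBIC))
E
```

```text
[0.5046 0.1096 0.1083] [ 0.1209 -0.1194 -0.0009]
```

View pics/w2.png

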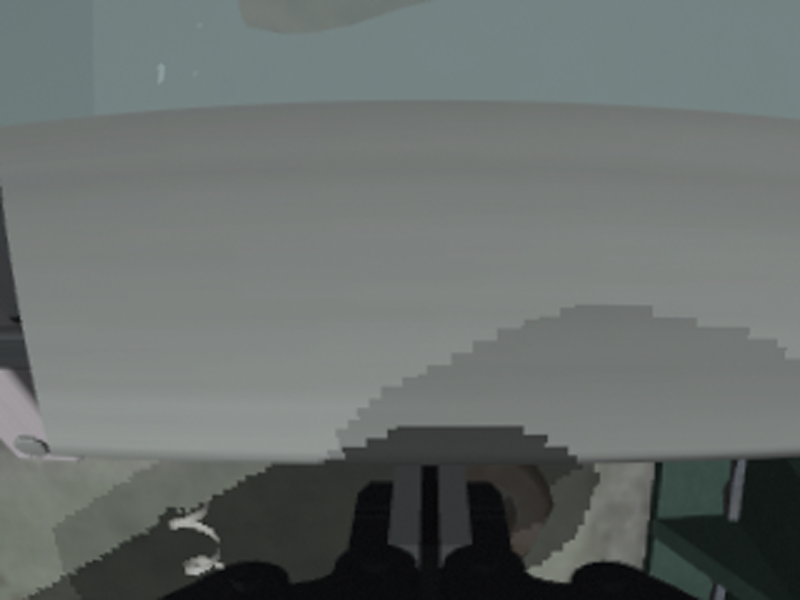

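The fingertips stand in front of and below the lip edge, centred at (430,460) in the crop, with a few mm of gap. I'll push along the slope now.

>>> move_arm(steps=[[[0.005,0,-0.002,0],[0.01,0,-0.006,0],[0.015,0,-0.01,0],[0.02,0,-0.014,0],[0.025,0,-0.018,0],[0.03,0,-0.022,0],[0.035,0,-0.026,0],[0.04,0,-0.03,0]]])

```text
time: 4.55
tool_pos: [0.5157, 0.1092, 0.1172]
eef_rot: [3.141, 0.002, -0.018]
contact_force: [-4.4, 1.0, 1.3]
width: -0.0001
finger_force: 2.6
```

>>> move_arm(steps=[[[0.005,0,-0.0043,0],[0.01,0,-0.0085,0],[0.015,0,-0.013,0],[0.02,0,-0.017,0],[0.025,0,-0.021,0],[0.03,0,-0.0255,0],[0.035,0,-0.03,0],[0.04,0,-0.034,0],[0.045,0,-0.038,0],[0.05,0,-0.0425,0]]])

```text
time: 5.55
tool_pos: [0.5311, 0.1089, 0.1302]
eef_rot: [3.141, 0.001, -0.018]
contact_force: [-4.7, 0.9, 0.6]
width: -0.0002
finger_force: 2.5
```

```bash
python3 - <<'E'
from h import *
o=get_obs();print(o['tool_pos'],o['contact_force'])
t=capture('top');s=capture('scene')
f=lambda a,k:cv2.resize(a,None,fx=k,fy=k,interpolation=cv2.INTER_CUBIC)
cv2.imwrite('pics/z3.png',np.hstack([f(s[155:215,255:305],8),f(t[212:272,255:305],8)]))
E
```

```text
[0.5311 0.1089 0.1302] [-4.6952  0.8756  0.6213]
```

View pics/z3.png

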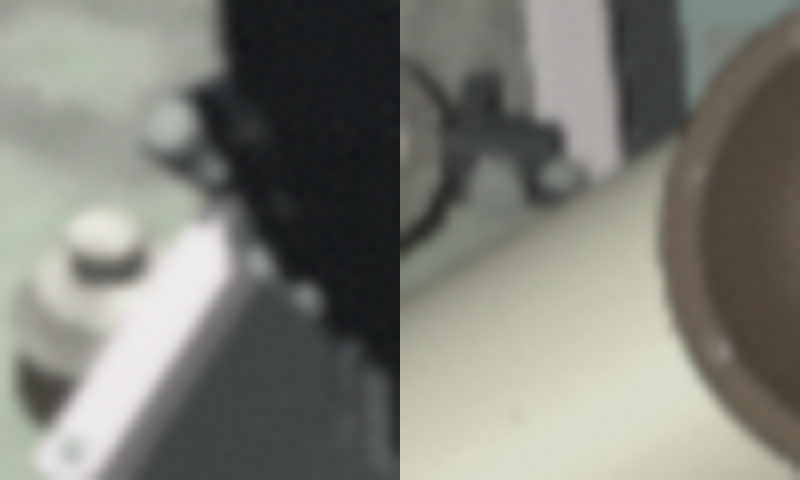

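The fixed views are hidden by the arm; the mark looks unmoved. By finger travel the window has moved about 25 mm. I'll push 13 mm more, then retreat and measure with the wrist camera.

>>> move_arm(steps=[[[0.005,0,-0.0043,0],[0.01,0,-0.0085,0],[0.015,0,-0.013,0],[0.02,0,-0.017,0],[0.025,0,-0.021,0],[0.03,0,-0.0255,0],[0.033,0,-0.028,0],[0.033,0,-0.028,0]]])

```text
time: 6.45
tool_pos: [0.5412, 0.1087, 0.1386]
eef_rot: [3.141, 0.0, -0.018]
contact_force: [-5.1, 0.1, 1.8]
width: -0.0001
finger_force: 2.5
```

>>> move_arm(steps=[[[-0.03,0,0,0],[-0.1,0,0,0],[-0.2,0,-0.05,0],[-0.33,0,-0.2,0],[-0.33,0,-0.35,0],[-0.33,0,-0.5,0],[-0.33,0,-0.65,0],[-0.33,0,-0.65,0],[-0.33,0,-0.65,0]]])

```text
time: 7.35
tool_pos: [0.4432, 0.1112, 0.3351]
eef_rot: [-3.138, -0.005, -0.018]
contact_force: [-0.1, 0.5, -1.5]
width: -0.0003
finger_force: 0.0
```

```bash
python3 - <<'E'
from h import *
o=get_obs();T=tool(o);print(o['time'],T[:3,3],o['contact_force'])
w=capture('wrist');cv2.imwrite('pics/w3.png',w);np.save('T3.npy',T)
cv2.imwrite('pics/z4.png',cv2.resize(w[30:130,180:280],None,fx=6,fy=6,interpolation=cv2.INTER_CUBIC))
E
```

```text
7.35 [0.4432 0.1112 0.3351] [-0.0544  0.5093 -1.5299]
```

View pics/z4.png

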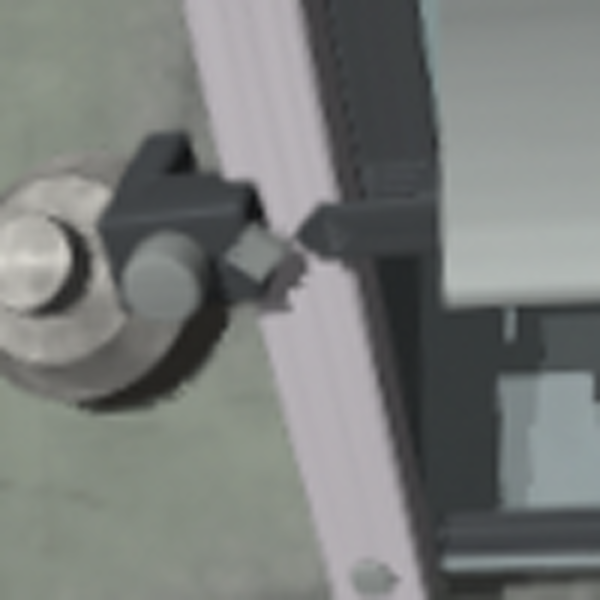

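The pointer tip at (300,237) and the nose tip at (290,256) now stand nearly tip to tip. Their heights matter from this angle, so I'll take a second wrist view looking more squarely at the sloping face, from lower and farther back.

>>> move_arm(steps=[[[-0.1,0,0.1,0],[-0.2,0,0.25,0],[-0.25,0,0.4,0],[-0.25,0,0.45,0],[-0.25,0,0.45,0],[-0.25,0,0.45,0]]])

```text
time: 8.0
tool_pos: [0.3679, 0.1122, 0.1985]
eef_rot: [3.141, -0.0, -0.017]
contact_force: [0.6, -0.1, 0.1]
width: -0.0002
finger_force: 0.0
```

```bash
cat >m.py <<'E'
from h import *
a=-0.0193;t=np.radians(40);x=np.array([np.cos(a)*np.cos(t),np.sin(a)*np.cos(t),np.sin(t)]);y=np.array([-np.sin(a),np.cos(a),0]);z=np.cross(x,y)
B=np.array([x,y,z]);LB=np.array([0.5036,0.2156,0.0759])
def onp(uv,T,h):
    c,d=ray('wrist',uv,T);c=B@(c-LB);d=B@d;return c+d*(h-c[2])/d[2]
def pix(q,T):  # slope coords -> wrist pixel
    p=camera_params('wrist');K=p['intrinsics'];v=np.linalg.inv(T@p['T_tool_cam'])@np.r_[B.T@q+LB,1]
    th=np.arctan2(np.hypot(v[0],v[1]),v[2]);return K[:2,2]+K[0,0]*th*v[:2]/np.hypot(v[0],v[1])
def rect(w,T,h=0.005,s=4000):  # face-on metric view, x .05...14 up-slope, y -.03...03
    X=np.arange(.14,.04,-1/s);Y=np.arange(.035,-.035,-1/s)
    m=np.array([[pix(np.array([i,j,h]),T) for j in Y] for i in X],np.float32)
    return cv2.remap(w,m[...,0],m[...,1],cv2.INTER_CUBIC),X,Y
E
python3 - <<'E'
from m import *
T3=np.load('T3.npy')
for n,uv in(('ptr',(300,237)),('nose',(290,256)),('patch',(258,252))):
    for h in(.005,.01,.015):print(n,h,onp((uv[0]/6+179.6,uv[1]/6+29.6),T3,h))
o=get_obs();T=tool(o);print(o['time'],T[:3,3]);w=capture('wrist');cv2.imwrite('pics/w4.png',w);np.save('T4.npy',T)
r,X,Y=rect(w,T);cv2.imwrite('pics/r4.png',r)
print(pix(np.array([.094,-.003,.005]),T))
g=cv2.cvtColor(r,cv2.COLOR_BGR2GRAY)
# rail stripe: dark fraction per up-slope mm along a few y lines
for yy in(.012,.009,.006,.003,.001,-.001,-.003,-.005,-.007,-.009,-.012):
    j=np.argmin(abs(Y-yy));print(yy,' '.join(f'{v:3d}' for v in g[::8,j]))
print([round(v*1000) for v in X[::8]])
E
```

```text
ptr 0.005 [ 0.0913 -0.003   0.005 ]
ptr 0.01 [ 0.0944 -0.0047  0.01  ]
ptr 0.015 [ 0.0974 -0.0065  0.015 ]
nose 0.005 [ 0.0873 -0.0002  0.005 ]
nose 0.01 [ 0.0904 -0.002   0.01  ]
nose 0.015 [ 0.0935 -0.0038  0.015 ]
patch 0.005 [0.0888 0.0058 0.005 ]
patch 0.01 [0.0919 0.0039 0.01  ]
patch 0.015 [0.0949 0.002  0.015 ]
8.0 [0.3679 0.1122 0.1985]Traceback (most recent call last):
  File "<stdin>", line 6, in <module>
  File "m.py", line 11, in rect
    m=np.array([[pix(np.array([i,j,h]),T) for j in Y] for i in X],np.float32)
                 ~~~^^^^^^^^^^^^^^^^^^^^^
  File "m.py", line 7, in pix
    p=camera_params('wrist');K=p['intrinsics'];v=np.linalg.inv(T@p['T_tool_cam'])@np.r_[B.T@q+LB,1]
ValueError: time passes only in moves, steps and waits
```

```bash
sed -i "s/^from h import \*/from h import *\nimport functools\nCP=camera_params('wrist')/; s/p=camera_params('wrist');K/p=CP;K/" m.py
python3 - <<'E'
from m import *
T=np.load('T4.npy');w=cv2.imread('pics/w4.png')
r,X,Y=rect(w,T,s=2000);cv2.imwrite('pics/r4.png',r)
print(pix(np.array([.094,-.003,.005]),T))
g=cv2.cvtColor(r,cv2.COLOR_BGR2GRAY)
print('x mm ',' '.join(f'{v*1000:3.0f}' for v in X[40:140:3]))
for yy in(.012,.009,.006,.003,.001,-.001,-.003,-.005,-.007,-.009,-.012):
    j=np.argmin(abs(Y-yy));print(f'{yy*1000:5.0f}',' '.join(f'{v:3d}' for v in g[40:140:3,j]))
E
```

```text
[179.6137 -49.2712]
x mm  120 118 117 115 114 112 111 109 108 106 105 103 102 100  99  97  96  94  93  91  90  88  87  85  84  82  81  79  78  76  75  73  72  70
   12   0   0   0   0   0   0   0   0   0   0   0   0   0   0   0   0   0   0   0   0   0   0   0   0   0   0   0   0   0   0   0   0   0   0
    9   0   0   0   0   0   0   0   0   0   0   0   0   0   0   0   0   0   0   0   0   0   0   0   0   0   0   0   0   0   0   0   0   0   0
    6   0   0   0   0   0   0   0   0   0   0   0   0   0   0   0   0   0   0   0   0   0   0   0   0   0   0   0   0   0   0   0   0   0   0
    3   0   0   0   0   0   0   0   0   0   0   0   0   0   0   0   0   0   0   0   0   0   0   0   0   0   0   0   0   0   0   0   0   0   0
    1   0   0   0   0   0   0   0   0   0   0   0   0   0   0   0   0   0   0   0   0   0   0   0   0   0   0   0   0   0   0   0   0   0   0
   -1   0   0   0   0   0   0   0   0   0   0   0   0   0   0   0   0   0   0   0   0   0   0   0   0   0   0   0   0   0   0   0   0   0   0
   -3   0   0   0   0   0   0   0   0   0   0   0   0   0   0   0   0   0   0   0   0   0   0   0   0   0   0   0   0   0   0   0   0   0   0
   -5   0   0   0   0   0   0   0   0   0   0   0   0   0   0   0   0   0   0   0   0   0   0   0   0   0   0   0   0   0   0   0   0   0   0
   -7   0   0   0   0   0   0   0   0   0   0   0   0   0   0   0   0   0   0   0   0   0   0   0   0   0   0   0   0   0   0   0   0   0   0
   -9   0   0   0   0   0   0   0   0   0   0   0   0   0   0   0   0   0   0   0   0   0   0   0   0   0   0   0   0   0   0   0   0   0   0
  -12   0   0   0   0   0   0   0   0   0   0   0   0   0   0   0   0   0   0   0   0   0   0   0   0   0   0   0   0   0   0   0   0   0   0
```

That view cut the mark off. The scene camera looks almost square to the up-slope axis, so it gives up-slope position nearly independent of height. I'll rectify it to the rail plane, before and after.

```bash
cat >n.py <<'E'
from h import *
a=-0.0193;t=np.radians(40);x=np.array([np.cos(a)*np.cos(t),np.sin(a)*np.cos(t),np.sin(t)]);y=np.array([-np.sin(a),np.cos(a),0]);z=np.cross(x,y)
B=np.array([x,y,z]);LB=np.array([0.5036,0.2156,0.0759]);CP=camera_params('scene')
Rc=R.from_euler('xyz',CP['attitude']).as_matrix()
def rect(w,h):
    X=np.arange(.125,.04,-.002);Y=np.arange(.014,-.020,-.002)
    q=np.array([[[i,j,h] for j in Y] for i in X]).reshape(-1,3)@B+LB
    m=cv2.projectPoints(q,Rc.T,-Rc.T@CP['xyz'],CP['intrinsics'],None)[0].reshape(len(X),len(Y),2).astype(np.float32)
    return cv2.cvtColor(cv2.remap(w,m[...,0],m[...,1],cv2.INTER_CUBIC),cv2.COLOR_BGR2GRAY),X,Y
d=B@(LB-CP['xyz']);print('view dir slope coords',d/np.linalg.norm(d))
E
python3 - <<'E'
from n import *
s=capture('scene');cv2.imwrite('pics/s5.png',s);s0=cv2.imread('pics/scene0.png')
A,X,Y=rect(s0,.005);C,_,_=rect(s,.005)
print('y:',(Y*1000).round().astype(int))
for i,xx in enumerate(X):print(f'{xx*1000:4.0f}',' '.join(f'{v:3d}' for v in A[i]),' | ',' '.join(f'{v:3d}' for v in C[i]))
E
```

```text
view dir slope coords [-0.1227  0.6219 -0.7734]
y: [ 14  12  10   8   6   4   2   0  -2  -4  -6  -8 -10 -12 -14 -16 -18]
 125 159 166 184 202 220 226 228 228 227 227 227 226 217 195 162 132 111  |  173 180 200 216 232 237 239 239 239 239 239 237 229 211 177 144 120
 123 158 166 181 203 218 226 228 228 228 227 227 225 217 193 165 130 113  |  172 182 198 219 230 237 238 239 239 238 238 236 230 210 180 142 122
 121 160 167 183 202 219 225 228 228 227 227 228 225 219 197 162 135 111  |  174 182 199 219 232 237 239 239 238 238 238 236 232 211 176 146 120
 119 160 172 184 203 220 227 228 228 227 227 228 225 218 198 163 131 114  |  176 186 201 220 232 238 239 239 239 239 239 237 231 213 178 142 123
 117 163 171 188 203 219 227 229 228 227 227 228 226 217 197 163 133 112  |  180 186 205 220 233 237 239 239 239 239 239 237 229 213 178 143 120
 115 166 173 186 205 218 227 229 228 228 228 228 225 217 194 165 131 112  |  181 189 201 220 230 237 239 239 239 239 238 236 231 211 181 143 122
 113 167 172 186 204 220 226 228 228 227 228 228 226 219 198 163 135 110  |  180 187 203 219 232 236 239 239 
[... 4555 characters left out ...]
 224 221 209 188 162 133 114 100 101 114 138 162  |  186 212 227 232 235 236 236 237 236 236 236 235 228 212 175 145 124
  47 199 213 219 223 224 225 225 219 208 186 169 144 127 114 119 135 154  |  216 228 231 234 236 236 236 237 236 235 235 234 228 208 178 144 124
  45 210 220 221 223 224 225 225 225 219 211 193 176 152 134 125 128 134  |  223 231 232 233 235 236 236 236 236 236 236 234 227 210 178 145 122
  43 212 213 216 218 222 224 225 224 224 219 211 195 181 157 139 125 118  |  224 226 228 231 234 236 236 236 236 236 236 234 229 209 178 145 121
  41 203 207 208 214 221 224 224 224 223 223 219 216 201 181 151 127 111  |  219 222 223 227 231 236 236 236 235 236 236 235 227 212 177 143 122
```

In the scene view the pointer's centre moved from x≈52 to x≈92 mm up the slope, and the nose is at about 94 mm. The wrist view agrees: with the nose patch at its measured height, the pointer is about 2 mm below the mark. That is inside the 8 mm band, the hand is clear, and the mark and brush look unmoved. I'm handing it in.

```bash
python3 -c "
from station import *
print(get_obs()['contact_force'],close_job())"
```

```text
the job is handed in; nothing more can be done
[0.07023281 0.1481486  0.39268585] None
```

I pushed the window up about 40 mm from beneath its lip and took the hand away; by camera measurement the pointer rests about 2–4 mm below the mark, and the job is handed in, with no verdict shown.

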